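# Load a pipette tip box into its carrier lane and bar it in

### The job

Load the carrier of the pipetting robot: with the fingertips push the tip box that stands in front of the empty lane straight down that lane until it is fully home against the rubber bumpers, touching neither of the lane's two guide rails with the box or the gripper (they are the robot's calibrated edges). Then swing that lane's bar fully shut across the lane behind the box, so that it cannot slide out. Only push: nothing may be lifted or tipped. Leave the other things where they stand.

Things in the scene. Friction and masses are not known exactly. Their poses are not given: they have to be found in the camera images.
- carrier: Flat aluminium two-lane carrier, 370 x 256 mm, fixed on the bench, turned a little. Origin: centre of its underside; x runs along the lanes away from the robot, y left, z up. Plate top 12 mm above the bench. Front part (x -185 to -15 mm): bare apron. Behind it, left lane (middle y = +57 mm) with a tip box already behind its shut bar, and the empty right lane (middle y = -57 mm), the one to load.
- rail_left: Guide rail on the left of the empty lane, between the two lanes: steel, 12 mm wide, 16 mm high (top 28 mm above the bench), carrier x from -15 to 165 mm, y from -6 to 6 mm; its frame is the carrier's. The lane is 102 mm wide between its rails. Not to be touched.
- rail_right: Guide rail on the right of the empty lane, same size: carrier x from -15 to 165 mm, y from -120 to -108 mm. Its frame coincides with the carrier's origin. Not to be touched.
- lane_mouth (a point): Point on the plate top, in the middle between the front ends of the two rails: the mouth of the empty lane. Axes as the carrier's.
- lane_home (a point): Point on the plate top in the middle of the empty lane, under the centre of a box that is fully home (carrier x = 105, y = -57 mm). Axes as the carrier's. The face of the two rubber bumpers at the lane's end is 60 mm farther on, 21 to 37 mm above the bench.
- tip_box: Blue pipette tip box, clear lid (fixed shut), on the apron before the empty lane, askew and some cm off its middle line; about 0.25 kg, friction about 0.5. 120 mm long, 82 wide (88 over hinge and catch), 67 high, walls upright. Origin on its underside; the body spans -60..60 mm along its own y (length; +y roughly down the lane) and -39..43 mm along its own x (to the right): middle at x = +2 mm.
- bar (a joint): Hinge of the empty lane's swing bar, rad: 0 = fully shut, square across the lane; grows as the bar swings open towards the robot (pi/2 points along carrier -x) and on out to the right (limit 3.0). Starts wide open to the right, 2.6 to 2.95. Slightly stiff: about 0.6 N at the post moves it, and it stays where it is left.
- bar_pivot (a point): Axis of the swing bar, vertical, on the right rail (carrier x = 36, y = -114 mm), 30 mm above the bench. The bar passes over the rails: an 8 mm square steel bar 108 mm long, from 32 to 40 mm above the bench.
- bar_post (a point): Middle of the upright black finger post on the swing bar, 12 mm in diameter, 74 mm from the pivot. The post stands free from 42 to 78 mm above the bench; this point is 60 mm above the bench. When the bar is shut, it clears the back of a box that is home by 5 mm.
- tip_box_loaded: Tip box of the same kind already standing home in the left lane. To be left alone.
- vial: Small vial with a white cap, 24 mm in diameter, 47 mm high, standing on the left part of the apron, some 8 to 10 cm left of the tip box. Origin: centre of its underside. To be left alone.
- specimen_cup: White specimen cup with lid, 63 mm in diameter, 81 mm high, on the bench left of the carrier. To be left alone.
- micropipette: Micropipette lying on the bench at the left, 234 mm long. To be left alone.
- marker: Black-capped marker pen lying on the bench at the right, 118 mm long. To be left alone.
- tube_strip_1: Strip of small clear tubes, 78 mm long, on the bench at the right. To be left alone.
- tube_strip_2: A second such strip of tubes, nearby. To be left alone.
Things that resemble listed ones, but are neither listed nor needed, are in the scene too. What is shaped like the tip_box but brown is not meant.

How it is judged:
On the way:
1. the tip box is home in the empty lane, within 5 mm of the bumpers, while the swing bar is still open (x of tip_box in the frame of carrier between 0.1 and 0.11 m and y of tip_box in the frame of carrier between -0.067 and -0.043 m and angle between the y axis of tip_box and the x axis of carrier, either way round below 0.12 rad and angle between tip_box's own z axis and vertical below 0.05 rad and value of joint bar above 1.2 rad), for 0.2 s.
At the end, for the whole second after the job is handed in: The tip box stands upright in the formerly empty lane, at rest, its end within 5 mm of the bumpers, between the rails (clear of both) and within 0.12 rad of parallel to them; the swing bar is shut behind it to within 0.08 rad (x of tip_box in the frame of carrier between 0.1 and 0.11 m and y of tip_box in the frame of carrier between -0.067 and -0.043 m and angle between the y axis of tip_box and the x axis of carrier, either way round below 0.12 rad and angle between tip_box's own z axis and vertical below 0.05 rad and value of joint bar below 0.08 rad and linear speed of tip_box below 0.01 m/s); the robot touches nothing.
It fails at once if a guide rail of the lane is touched by the box or the robot (more than 0.3 N) (contact force between any of rail_left, rail_right and anything else above 0.3 N).
It fails at once if the tip box is lifted off the plate by more than 6 mm, or tipped by more than 0.12 rad (z of tip_box in the frame of carrier above 0.018 m or angle between tip_box's own z axis and vertical above 0.12 rad).
It fails at once if a bystander is moved by more than 15 mm (distance of any of tip_box_loaded, vial, specimen_cup, micropipette, marker, tube_strip_1, tube_strip_2 from where it was at the start of the episode above 0.015 m).
It also fails if it takes over 72 s, if anything falls off the work surface, if the arm or the gripper's body presses on something with over 40 N, if the wrist force passes 120 N, or if a joint passes its speed limit or range.

### The arm

A 6-joint arm with a two-finger parallel gripper is mounted at the origin on a cart in front of the work surface, level with it; the furniture and walls round the work are solid. World frame = base frame: x ahead of the robot, y to its left, z up, the work surface at z = 0. Lengths are in m, angles in rad, forces in N, time in s.
With the tool pointing down it reaches from about 0.3 to 0.875 m from the base axis. Payload 6.4 kg.
Tool frame: the origin (TCP) lies between the finger pads; the fingertips stand 8 mm ahead of it and the grasp point (between the pads) lies 11 mm behind it (ctrl.finger_overhang is the distance from the TCP to the fingertips, in m); z points along the fingers, y is the line along which they close (so a half turn about z gives the same grasp; the last joint's range is limited). The gripper opens to 85 mm and grips with 20 to 120 N. Pads are 22 mm wide; open, the fingers measure 114 mm over their backs; the gripper's body (76 mm by 85 mm) begins 54 mm behind the grasp point. The pads swing forward as they close: fully open they stand 13 mm farther back than shut.
Start: joints at [-1.376, 0.181, 1.607, -0, 1.354, -0.206], TCP at [0.224, -0.529, 0.239] pointing down, gripper open.
Joint ranges: [-2.99, 2.99], [-0.89, 2.07], [0.3, 2.58], [-1.14, 4.28], [0, 2.63], [-3.12, 3.12]. Speed limits (rad/s): [2.57, 2.57, 3.01, 3.14, 3.14, 3.14].

### API

Orientations are given as a unit quaternion [w, x, y, z].
In Python, from bench import ctrl, camera gives the robot as it stands.
- The arm moves only by the shell command python3 -m pendant 'ROWS' [OPENING]. ROWS is JSON, a list of rows, each a list of 6 numbers: the shift along the world's x, y, z normalised to -1 to 1, where 1 is 200 mm, then the turn, a rotation vector about the world's x, y, z normalised to -1 to 1, where 1 is pi/2 rad. In form: [[dx, dy, dz, rx, ry, rz], ...]. A call has exactly 10 rows; each row shifts and turns the commanded pose from where the row before left it; what a row does not reach is not made up. A row lasts 1/8 s, in which the tool goes at most 62.5 mm and 10.7 degrees, less where a joint would pass 70% of its speed; a pose out of reach is approached as far as the arm can. A call with a number of a shift or a turn outside -1 to 1 is refused whole. A call with a gripper value outside its range is refused whole. OPENING is the opening, from -1 (shut) to 1 (fully open), set as the call begins (- or left out, the last holds). The fingers move at their own pace and stop on an object; the grip force is fixed at half the most. Time passes only in rows, so rows that do not move let the fingers close, or fill a call up. It gives the time, the measured TCP pose, the force, the opening and the grip force at its end, in the units of the state.
- ctrl.get_obs(): the state, without advancing time (a new reading comes with each control period).
- camera(name): name is "side" or "top" or "wrist"; returns a dict with "color" (420x560x3 uint8, blue, green, red), "fx", "fy", "cx", "cy" (pixels), "xyz" and "rotation" of the camera in the world; the wrist camera has in their place "hand_eye" (4x4, takes a point from camera to tool coordinates, whose origin is the TCP and whose axes are the flange's). Camera axes: x right, y down, z forward; pixel columns grow to the right and rows downward; lengths in m; the calibration is good to about 2 mm. A picture is of the moment at which its call begins: read the wrist's pose just before it. There is no depth.
- ctrl.hand_in(): hands the job in; it is judged then, once.
The state is a dict: "time_s": time; "q": joint angles; "dq": joint speeds; "joint_efforts": joint torques, N m; "eef_pos": TCP position; "eef_rot": TCP orientation; "wrist_force": force on the tool from outside, world axes, zero at the start; "torque": the same for the moment, N m; "opening": opening from 0.0 (shut) to 1.0 (fully open); "grasp_force": force on a finger pad.
Only numpy, scipy, OpenCV 4.12 (cv2) and the standard library are available. Lean on these libraries where they do the work, as an engineer would, in place of code of your own. Each camera call takes 0.05 s, during which the arm holds its last target. There are 200 camera calls.

## Working session

There is one attempt and no reset: what is moved stays moved. The work goes in short steps, Python scripts to look and compute and a shell command to move; the robot and the scene stay as the last step left them, time stands still between calls to the robot, and variables do not carry over. Pictures are saved under pics/ and viewed, at most 10 in all, crops included, and the job is handed in when it is done.

```bash
ls; mkdir -p pics; python3 - <<'E'
from bench import ctrl,camera
import cv2,json
for n in("top","side"):
    c=camera(n);cv2.imwrite(f"pics/{n}0.png",c["color"]);print(n,[c[k] for k in("fx","fy","cx","cy")],c["xyz"],c["rotation"])
o=ctrl.get_obs();print(o,ctrl.finger_overhang)
E
```

```text
pics
top [464.02956799914705, 464.02956799914705, 276.0156957185419, 206.82018617331022] [ 0.35464806 -0.04625789  1.32612983] [ 0.05024357 -0.70085206  0.70926157 -0.05683303]
side [446.0432360763247, 446.0432360763247, 277.0596393720774, 213.20795699188685] [-0.10293214 -1.19597007  0.54675479] [-0.55584755  0.79232965 -0.20554702  0.14490568]
{'time_s': 0.1, 'q': array([-1.37627537e+00,  1.81475922e-01,  1.60792789e+00,  1.89472058e-05,
        1.35380844e+00, -2.06311068e-01]), 'dq': array([-0.0005408 , -0.00126486, -0.00234384,  0.00222016,  0.00117621,
       -0.00130688]), 'joint_efforts': array([ 4.62631069e-04, -4.45883274e+01, -3.52238917e+01, -4.25813914e-04,
        4.11133617e-03,  9.85803865e-06]), 'eef_pos': array([ 0.22427388, -0.52891998,  0.23845947]), 'eef_rot': array([-8.09732938e-04,  9.79983930e-01,  1.99074963e-01,  1.40234310e-05]), 'wrist_force': array([-0.5001891 ,  0.4637455 ,  0.61162385]), 'torque': array([ 0.02844217, -0.04276378,  0.01413685]), 'grasp_force': 0.0, 'opening': 1.0003990865917427} 0.008
```

View pics/top0.png

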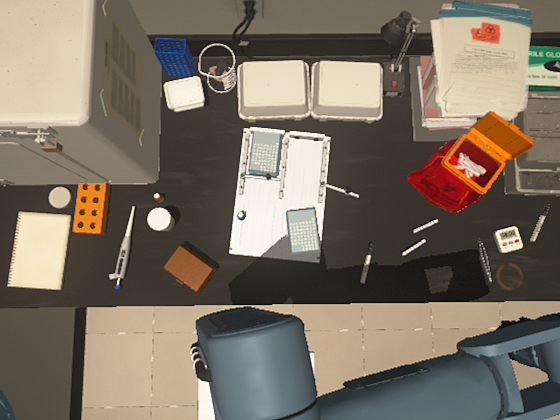

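View pics/side0.png

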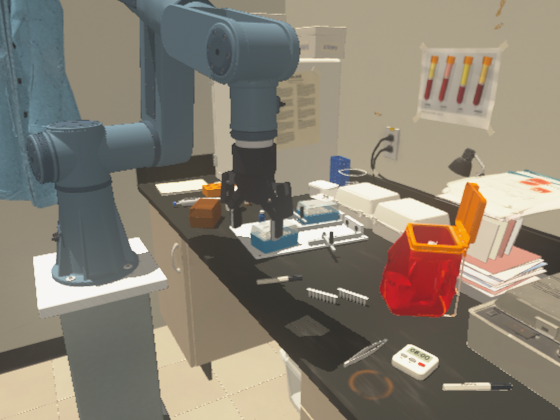

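The top view shows the carrier with corners near (243,127), (330,135), (320,262) and (230,255). The box is at (302,230), the vial at (241,215) and the open bar around (345,190). Next I take a zoomed crop and measure with masks.

```bash
cat > h.py <<'E'
from bench import ctrl,camera
import cv2,numpy as np
from scipy.spatial.transform import Rotation as R
def q2R(q): return R.from_quat([q[1],q[2],q[3],q[0]]).as_matrix()
def ray(c,uv,z,o=None):
    uv=np.atleast_2d(np.float64(uv)); d=np.c_[(uv[:,0]-c["cx"])/c["fx"],(uv[:,1]-c["cy"])/c["fy"],np.ones(len(uv))]
    if "hand_eye" in c:
        H=np.array(c["hand_eye"]);T=q2R(o["eef_rot"]);M=T@H[:3,:3];p=np.array(o["eef_pos"])+T@H[:3,3]
    else: M=q2R(c["rotation"]);p=np.array(c["xyz"])
    d=d@M.T; return p+d*((z-p[2])/d[:,2])[:,None]
def proj(c,P,o=None):
    P=np.atleast_2d(P)
    if "hand_eye" in c:
        H=np.array(c["hand_eye"]);T=q2R(o["eef_rot"]);M=T@H[:3,:3];p=np.array(o["eef_pos"])+T@H[:3,3]
    else: M=q2R(c["rotation"]);p=np.array(c["xyz"])
    q=(P-p)@M; return np.c_[c["fx"]*q[:,0]/q[:,2]+c["cx"],c["fy"]*q[:,1]/q[:,2]+c["cy"]]
E
python3 - <<'E'
from h import *
c=camera("top");im=c["color"]
cr=im[115:275,215:375];cv2.imwrite("pics/crop1.png",cv2.resize(cr,(0,0),fx=3.7*1,fy=3.7,interpolation=cv2.INTER_CUBIC))
for n,uv,z in(("cFL",(230,255),.012),("cFR",(320,262),.012),("cBR",(330,135),.012),("cBL",(243,127),.012),("box",(302,230),.067),("post",(345,190),.06)): print(n,ray(c,uv,z))
E
```

```text
cFL [[0.41943787 0.07158123 0.012     ]]
cFR [[ 0.3967266  -0.18169209  0.012     ]]
cBR [[ 0.76690814 -0.22105503  0.012     ]]
cBL [[0.79381598 0.03428825 0.012     ]]
box [[ 0.48220206 -0.12925743  0.067     ]]
post [[ 0.59309882 -0.25162464  0.06      ]]
```

View pics/crop1.png

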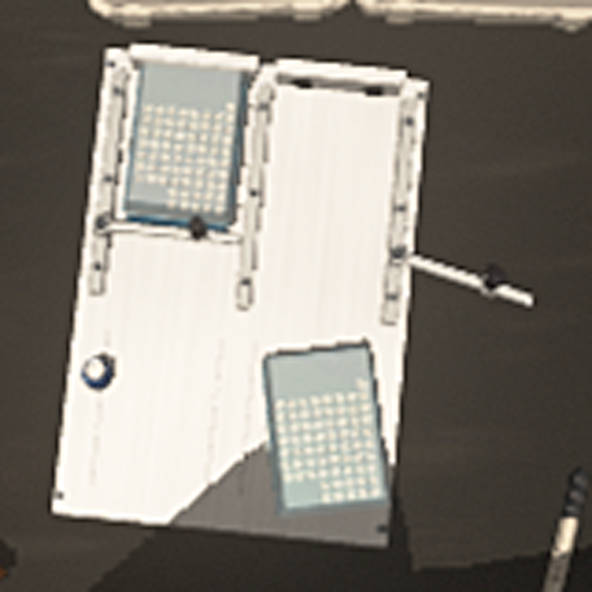

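The crop shows carrier corners at (107,45), (428,80), (388,547) and (52,514). The box top corners are at (265,353), (370,342), (388,500) and (283,512), and the rail fronts are at about (244,305) and (389,322). The bar runs from (400,253) to (533,299), with the post at (490,277).

```bash
cat >> h.py <<'E'
def rigid(L,W):
    L=np.float64(L);W=np.float64(W)[:,:2];a=L-L.mean(0);b=W-W.mean(0)
    th=np.arctan2((a[:,0]*b[:,1]-a[:,1]*b[:,0]).sum(),(a*b).sum());Q=np.array([[np.cos(th),-np.sin(th)],[np.sin(th),np.cos(th)]])
    t=W.mean(0)-Q@L.mean(0);return th,Q,t,np.linalg.norm(L@Q.T+t-W,axis=1)
E
python3 - <<'E'
from h import *
c=camera("top");f=lambda p:(np.float64(p)+.5)/3.7-.5+[215,115]
W=ray(c,f([(107,45),(428,80),(388,547),(52,514)]),.012)
th,Q,t,e=rigid([(.185,.128),(.185,-.128),(-.185,-.128),(-.185,.128)],W);print("carrier",th,t,e)
loc=lambda P:((P[:,:2]-t)@Q)*1000
print("rail fronts",loc(ray(c,f([(244,307),(389,324)]),.028)))
print("pivot/post/tip",loc(ray(c,f([(399,253),(490,272),(533,299)]),.04)), loc(ray(c,f([(491,272)]),.078)))
for z in(.067,):
  B=ray(c,f([(265,353),(370,342),(388,500),(283,512)]),z)
  b,Qb,tb,eb=rigid([(.06,.041),(.06,-.041),(-.06,-.041),(-.06,.041)],B);print("box",b,tb,eb,loc(tb[None]),b-th)
B=ray(c,f([(137,62),(245,72),(232,222),(128,215)]),.067);print("loaded",loc(B),loc(B).mean(0))
print("vial",loc(ray(c,f([(98,370)]),.059)))
E
```

```text
carrier -0.11436891700254086 [ 0.59411494 -0.07353973] [0.00191137 0.00022534 0.00071959 0.00149229]
rail fronts [[ -14.9163105    -1.10555306]
 [ -16.61482286 -113.01798145]]
pivot/post/tip [[  36.88507414 -114.77677347]
 [  29.33436289 -185.22593021]
 [  11.8428442  -219.4985742 ]] [[  21.42320018 -180.49785227]]
box 0.09339685575444653 [ 0.48265923 -0.13164639] [0.00218802 0.00197017 0.00275865 0.00230241] [[-104.09645027  -70.44635144]] 0.20776577275698738
loaded [[158.00135464  98.79947492]
 [158.72446247  16.31849253]
 [ 41.71368756  14.34979671]
 [ 38.9804105   92.47434298]] [99.35497879 55.48552679]
vial [[-78.85295174 102.24292808]]
```

```bash
python3 -m pendant '[[0.124,0.159,-0.06,0,0,0.067],[0.124,0.159,-0.06,0,0,0.067],[0.124,0.159,-0.06,0,0,0.067],[0.124,0.159,-0.06,0,0,0.067],[0.124,0.159,-0.06,0,0,0.067],[0.124,0.159,-0.06,0,0,0.067],[0.124,0.159,-0.06,0,0,0.067],[0.124,0.159,-0.06,0,0,0.067],[0.124,0.159,-0.06,0,0,0.067],[0.124,0.159,-0.06,0,0,0.067]]' 0.6
cat >> h.py <<'E'
TH,T0=-0.1144,np.array([.5941,-.0735])
CQ=np.array([[np.cos(TH),-np.sin(TH)],[np.sin(TH),np.cos(TH)]])
def loc(P): return ((np.atleast_2d(P)[:,:2]-T0)@CQ)*1000
def W(x,y): return CQ@np.array([x,y])/1000+T0
def go(x,y,z,ang=None):
    "units to go to carrier x,y (mm), z (m), tool-y angle relative to carrier x"
    o=ctrl.get_obs();p=o["eef_pos"];d=np.r_[W(x,y),z]-p;yv=q2R(o["eef_rot"])[:,1];a=np.arctan2(yv[1],yv[0])
    print("now loc",loc(p).round(1),"z",p[2].round(4),"tool-y rel",round(a-TH,3),"F",o["wrist_force"].round(1),"op",round(o["opening"],3),"t",o["time_s"])
    print("units",(d/.2).round(3),"rot",None if ang is None else round((((ang+TH-a)+np.pi/2)%np.pi-np.pi/2)/(np.pi/2),3))
E
python3 - <<'E'
from h import *
go(-105,-150,.042,0)
o=ctrl.get_obs();c=camera("wrist");cv2.imwrite("pics/w1.png",c["color"])
E
```

```text
time_s: 1.45
eef_pos: [0.473, -0.2103, 0.1189]
eef_rot: [0.0, 0.746, 0.666, -0.0]
wrist_force: [1.0, -0.3, 0.5]
opening: 0.799
grasp_force: 0.0
now loc [[-104.7 -149.7]] z 0.1189 tool-y rel 0.0 F [ 1.  -0.3  0.5] op 0.799 t 1.45
units [-0.002 -0.001 -0.384] rot -0.0
```

View pics/w1.png

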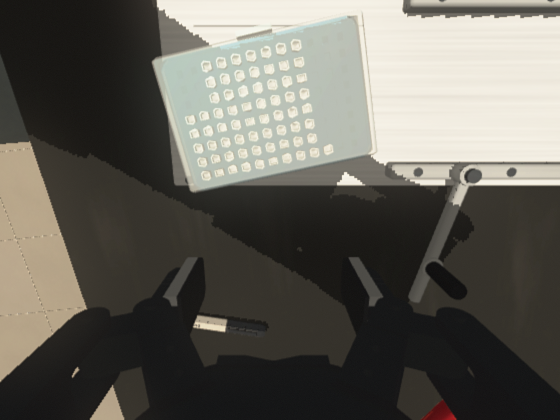

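The wrist view shows the box top corners at about (155,62), (358,15), (376,150) and (193,190). The fingers are to the right of the box and clear of it, with the marker lying lower on the bench. The right rail runs from (386,172). I descend while checking these numbers.

```bash
python3 - <<'E'
from h import *
o=ctrl.get_obs();c=camera("wrist")
print(loc(ray(c,[(155,62),(358,15),(376,150),(193,190)],.079,o)))
print("rail R front edges, right-edge pts",loc(ray(c,[(386,164),(386,178),(540,164),(540,178)],.028,o)),"pivot",loc(ray(c,[(474,176)],.042,o)),"plate right edge",loc(ray(c,[(180,185),(340,185)],.012,o)),"rail L",loc(ray(c,[(404,11)],.028,o)))
E
python3 -m pendant '[[0,0,-0.064,0,0,0],[0,0,-0.064,0,0,0],[0,0,-0.064,0,0,0],[0,0,-0.064,0,0,0],[0,0,-0.064,0,0,0],[0,0,-0.064,0,0,0],[0,0,0,0,0,0],[0,0,0,0,0,0],[0,0,0,0,0,0],[0,0,0,0,0,0]]'
python3 -c "
from h import *
go(-105,-125,.042,0)
go(-105,-112,.042,0)"
```

```text
[[-165.56567542  -43.47657546]
 [ -60.96969977  -21.45824187]
 [ -45.08838988  -88.32913489]
 [-150.4554476  -112.00935804]]
rail R front edges, right-edge pts [[ -19.47765941 -103.00512557]
 [ -18.30967627 -113.5028034 ]
 [  94.76748861 -102.46192873]
 [  97.45347867 -112.94724506]] pivot [[  38.15481004 -109.26501372]] plate right edge [[-178.77466372 -122.92234757]
 [ -48.91668738 -122.29620378]] rail L [[-18.81046976  -3.93747258]]
time_s: 2.8
eef_pos: [0.4727, -0.2116, 0.043]
eef_rot: [0.0, 0.747, 0.664, 0.0]
wrist_force: [-0.6, -0.5, 0.9]
opening: 0.799
grasp_force: 0.0
now loc [[-104.9 -151.1]] z 0.043 tool-y rel -0.003 F [-0.6 -0.5  0.9] op 0.799 t 2.8
units [ 0.014  0.13  -0.005] rot 0.002
now loc [[-104.9 -151.1]] z 0.043 tool-y rel -0.003 F [-0.6 -0.5  0.9] op 0.799 t 2.8
units [ 0.022  0.194 -0.005] rot 0.002
```

```bash
python3 -m pendant '[[0.002,0.02,0,0,0,0],[0.002,0.02,0,0,0,0],[0.002,0.02,0,0,0,0],[0.002,0.02,0,0,0,0],[0.002,0.02,0,0,0,0],[0.002,0.02,0,0,0,0],[0.002,0.02,0,0,0,0],[0.002,0.02,0,0,0,0],[0.002,0.014,0,0,0,0],[0,0,0,0,0,0]]'
python3 - <<'E'
from h import *
go(-105,-112,.042,0)
o=ctrl.get_obs();c=camera("wrist");cv2.imwrite("pics/w2.png",c["color"])
E
```

```text
time_s: 4.05
eef_pos: [0.476, -0.1763, 0.0425]
eef_rot: [-0.0, 0.747, 0.664, 0.0]
wrist_force: [0.1, 0.1, -0.2]
opening: 0.798
grasp_force: 0.0
now loc [[-105.6 -115.6]] z 0.0425 tool-y rel -0.003 F [ 0.1  0.1 -0.2] op 0.798 t 4.05
units [ 0.005  0.018 -0.002] rot 0.002
```

View pics/w2.png

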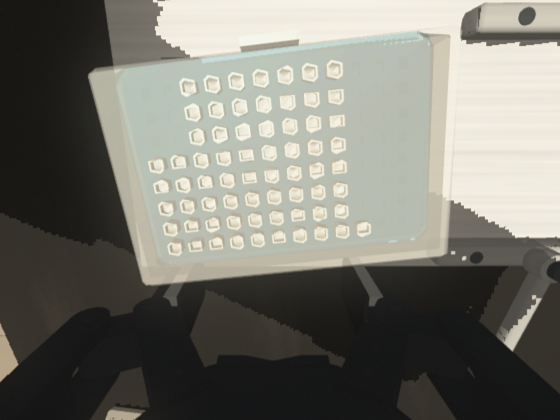

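The box is partly straightened: its right edge runs from (148,283) to (447,256), so about 0.09 rad is left, and the rear finger is in contact. The left rail's inner edge is at row ≈33 and the right rail is at rows ≈240–266.

```bash
python3 - <<'E'
from h import *
o=ctrl.get_obs();c=camera("wrist")
B=loc(ray(c,[(92,72),(450,35),(447,256),(148,283)],.079,o));print(B,B.mean(0))
print("rail L inner edge",loc(ray(c,[(467,32),(555,32)],.028,o)),"rail R outer/right",loc(ray(c,[(465,265),(520,265)],.028,o)))
print("expected px", proj(c,np.array([[*W(-15,-6),.028],[*W(-15,-120),.028],[*W(-15,-108),.028],[*W(36,-114),.04]]),o))
E
python3 -m pendant '[[0.002,0.015,0,0,0,0],[0.002,0.015,0,0,0,0],[0.002,0.015,0,0,0,0],[0.002,0.01,0,0,0,0],[0,0,0,0,0,0],[0,0,0,0,0,0],[0,0,0,0,0,0],[0,0,0,0,0,0],[0,0,0,0,0,0],[0,0,0,0,0,0]]'
python3 - <<'E'
from h import *
go(-105,-112,.042,0)
o=ctrl.get_obs();c=camera("wrist");cv2.imwrite("pics/w3.png",c["color"])
E
```

```text
[[-158.707028    -28.58445494]
 [ -52.71799806  -19.18104111]
 [ -42.25225975  -89.57101175]
 [-150.65174517  -99.94090167]] [-101.08225774  -59.31935237]
rail L inner edge [[-18.74209108  -5.89922542]
 [ 19.9986007   -6.07533219]] rail R outer/right [[   0.55639995 -119.15013167]
 [  30.68739857 -119.2895574 ]]
expected px [[475.46460187  32.2145806 ]
 [436.34876097 266.52288175]
 [439.72304813 246.31052087]
 [551.61043189 266.36920776]]
time_s: 5.4
eef_pos: [0.4776, -0.1657, 0.0425]
eef_rot: [-0.0, 0.747, 0.664, -0.0]
wrist_force: [0.2, -0.5, -1.0]
opening: 0.802
grasp_force: 0.0
now loc [[-105.3 -104.9]] z 0.0425 tool-y rel -0.003 F [ 0.2 -0.5 -1. ] op 0.802 t 5.4
units [-0.003 -0.036 -0.002] rot 0.002
```

View pics/w3.png

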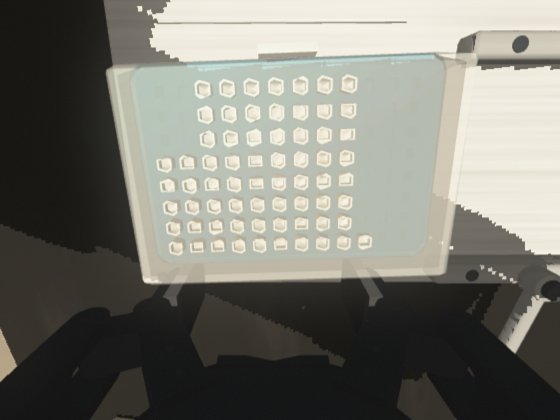

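```bash
python3 - <<'E'
from h import *
o=ctrl.get_obs();c=camera("wrist");H=np.array(c["hand_eye"]);print("camz",(o["eef_pos"]+q2R(o["eef_rot"])@H[:3,3])[2])
B=loc(ray(c,[(108,70),(475,53),(447,273),(145,283)],.079,o));print(B,B.mean(0))
E
python3 -m pendant '[[-0.004,-0.03,0,0,0,0],[-0.004,-0.03,0,0,0,0],[0,0,0.1,0,0,0],[0,0,0.1,0,0,0],[0,0,0.1,0,0,0],[0,0,0.1,0,0,0],[0,0,0.1,0,0,0],[0,0,0.1,0,0,0],[0,0,0,0,0,0],[0,0,0,0,0,0]]'
python3 -c "
from h import *
go(-205,-57,.16,np.pi/2)"
```

```text
camz 0.17789941424311656
[[-153.53951473  -17.12663442]
 [ -44.33244955  -13.03808352]
 [ -40.94688137  -85.40250137]
 [-151.50202038  -88.98575455]] [-97.58021651 -51.13824346]
time_s: 6.75
eef_pos: [0.4755, -0.1776, 0.1617]
eef_rot: [-0.0, 0.748, 0.664, -0.0]
wrist_force: [-0.5, -0.3, -0.3]
opening: 0.799
grasp_force: 0.0
now loc [[-105.9 -117. ]] z 0.1617 tool-y rel -0.003 F [-0.5 -0.3 -0.3] op 0.799 t 6.75
units [-0.458  0.354 -0.009] rot -0.998
```

```bash
python3 -m pendant '[[-0.046,0.035,0,0,0,-0.1],[-0.046,0.035,0,0,0,-0.1],[-0.046,0.035,0,0,0,-0.1],[-0.046,0.035,0,0,0,-0.1],[-0.046,0.035,0,0,0,-0.1],[-0.046,0.035,0,0,0,-0.1],[-0.046,0.035,0,0,0,-0.1],[-0.046,0.035,0,0,0,-0.1],[-0.046,0.035,0,0,0,-0.1],[-0.046,0.035,0,0,0,-0.1]]' 0.18
python3 - <<'E'
from h import *
go(-205,-57,.16,np.pi/2)
o=ctrl.get_obs();c=camera("wrist");cv2.imwrite("pics/w4.png",c["color"]);np.save("o4.npy",o,allow_pickle=True)
E
```

```text
time_s: 8.0
eef_pos: [0.383, -0.1071, 0.1613]
eef_rot: [-0.001, 0.998, -0.061, -0.001]
wrist_force: [-0.0, -0.3, -0.1]
opening: 0.59
grasp_force: 0.0
now loc [[-205.9  -57.4]] z 0.1613 tool-y rel -1.579 F [-0.  -0.3 -0.1] op 0.59 t 8.0
units [ 0.005  0.002 -0.007] rot 0.005
```

View pics/w4.png

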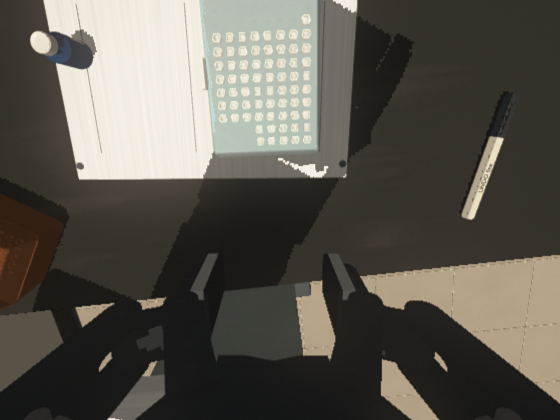

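The box's rear edge runs from (214,154) to (319,150). The plate front corners are (78,180) and (347,180), and the vial is at (45,43) and untouched.

```bash
python3 - <<'E'
from h import *
o=np.load("o4.npy",allow_pickle=True).item();c=camera("wrist")
print("plate corners (true -185,128 / -185,-128)",loc(ray(c,[(78,180),(347,180)],.012,o)))
for z in(.012,.079): print(z,loc(ray(c,[(214,154),(319,150),(205,20),(318,20)],z,o)))
E
```

```text
plate corners (true -185,128 / -185,-128) [[-185.2470148   128.74217521]
 [-187.66279076 -128.42428805]]
0.012 [[-161.92189677   -3.04179961]
 [-159.19108541 -100.72738693]
 [ -52.41577508   -2.86004327]
 [ -53.39743899  -96.22778086]]
0.079 [[-154.71926856  -16.13770783]
 [-152.63140592  -90.82396807]
 [ -70.99552869  -15.99874464]
 [ -71.74606731  -87.38375996]]
```

```bash
python3 -m pendant '[[0,0,-0.1,0,0,0.005],[0,0,-0.1,0,0,0],[0,0,-0.1,0,0,0],[0,0,-0.1,0,0,0],[0,0,-0.1,0,0,0],[0,0,-0.095,0,0,0],[0.045,0.007,0,0,0,0],[0.045,0.007,0,0,0,0],[0,0,0,0,0,0],[0,0,0,0,0,0]]'
python3 -c "
from h import *
go(-168,-53,.042,np.pi/2)
go(-148,-57.5,.042,np.pi/2)"
```

```text
time_s: 9.35
eef_pos: [0.4024, -0.1049, 0.0439]
eef_rot: [0.0, 0.999, -0.054, 0.0]
wrist_force: [-0.1, 0.3, 0.1]
opening: 0.59
grasp_force: 0.0
now loc [[-186.9  -53.1]] z 0.0439 tool-y rel -1.565 F [-0.1  0.3  0.1] op 0.59 t 9.35
units [ 0.094 -0.01  -0.01 ] rot -0.004
now loc [[-186.9  -53.1]] z 0.0439 tool-y rel -1.565 F [-0.1  0.3  0.1] op 0.59 t 9.35
units [ 0.191 -0.044 -0.01 ] rot -0.004
```

```bash
python3 -m pendant '[[0.03,-0.003,-0.01,0,0,-0.004],[0.03,-0.003,0,0,0,0],[0.03,-0.004,0,0,0,0],[0.017,-0.005,0,0,0,0],[0.017,-0.006,0,0,0,0],[0.017,-0.006,0,0,0,0],[0.017,-0.006,0,0,0,0],[0.017,-0.006,0,0,0,0],[0.016,-0.005,0,0,0,0],[0,0,0,0,0,0]]'
python3 - <<'E'
from h import *
go(-125,-57.5,.042,np.pi/2)
o=ctrl.get_obs();c=camera("wrist");cv2.imwrite("pics/w5.png",c["color"]);np.save("o5.npy",o,allow_pickle=True)
P=[(x,y,z) for x,y,z in((-15,-6,.028),(-15,-108,.028),(100,-6,.028),(100,-108,.028))]
print(proj(c,np.array([[*W(x,y),z] for x,y,z in P]),o))
E
```

```text
time_s: 10.6
eef_pos: [0.4407, -0.1139, 0.0416]
eef_rot: [0.0, 0.998, -0.058, 0.0]
wrist_force: [-1.1, -0.2, 0.5]
opening: 0.59
grasp_force: 0.0
now loc [[-147.8  -57.7]] z 0.0416 tool-y rel -1.572 F [-1.1 -0.2  0.5] op 0.59 t 10.6
units [ 0.113 -0.012  0.002] rot 0.001
[[ 147.46072856  -26.24799483]
 [ 392.11907287  -27.27066093]
 [ 101.68133273 -468.81578005]
 [ 433.65334351 -471.16265448]]
```

View pics/w5.png

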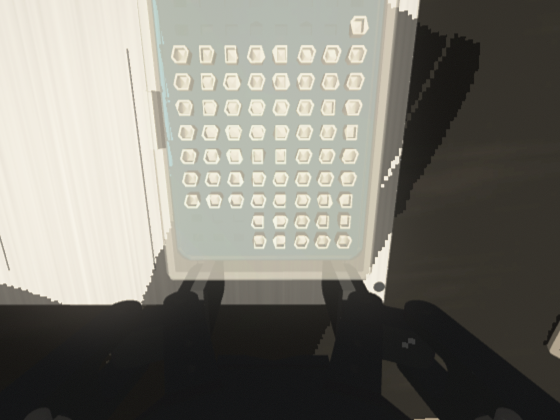

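The box sits against both fingers with its rear edge level: (168,278) to (372,275). The catch is on its left at (158,120).

```bash
python3 - <<'E'
from h import *
o=np.load("o5.npy",allow_pickle=True).item();c=camera("wrist")
for z in(.055,.079):
  P=loc(ray(c,[(168,278),(372,275),(154,20),(395,20)],z,o));print(z,P,(P[0]+P[1])/2,(P[2]+P[3])/2)
print("catch left, z .06",loc(ray(c,[(152,120)],.06,o)), "plate right edge",loc(ray(c,[(389,270),(418,10)],.012,o)))
t=camera("top");cv2.imwrite("pics/t5.png",cv2.resize(t["color"][110:280,205:385],(0,0),fx=3.3,fy=3.3,interpolation=cv2.INTER_CUBIC))
E
```

```text
0.055 [[-141.9336342   -10.50488319]
 [-140.64635817 -102.66305956]
 [ -39.47884785  -16.07822584]
 [ -39.76956431 -101.57331012]] [-141.28999619  -56.58397138] [-39.62420608 -58.82576798]
0.079 [[-128.50053954  -19.88240058]
 [-127.46629105  -93.92592548]
 [ -46.18431081  -24.36024455]
 [ -46.41788392  -93.05037767]] [-127.98341529  -56.90416303] [-46.30109736 -58.70531111]
catch left, z .06 [[-73.45645429 -13.27117226]] plate right edge [[-160.90364593 -128.3098457 ]
 [ -23.72107385 -127.30156776]]
```

View pics/t5.png

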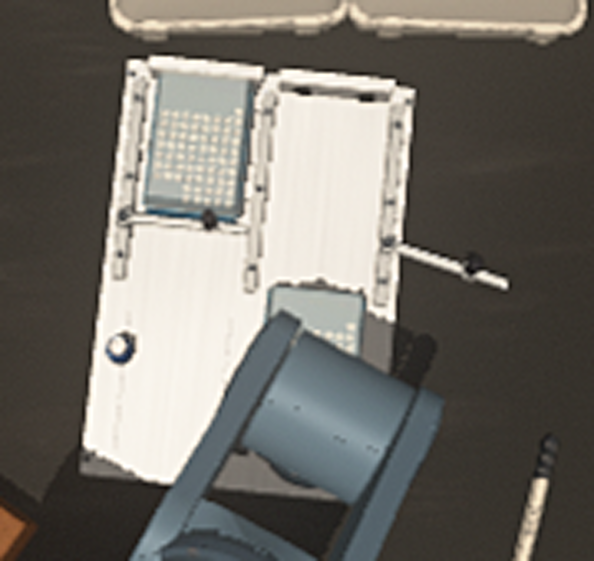

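Top crop shows the box front edge from (271,286) to (365,292), between the rail fronts at (251,288) and (381,303).

```bash
python3 - <<'E'
from h import *
t=camera("top")
f=lambda p:(np.float64(p)+.5)/3.3-.5+[205,110]
for z in (.055,.079): print(loc(ray(t,f([(271,286),(365,292)]),z)))
print(loc(ray(t,f([(251,288),(381,303)]),.028)))
go(33,-57,.042,np.pi/2)
E
```

```text
[[-14.2015867  -17.89254082]
 [-11.13805898 -97.21378168]]
[[-18.48366446 -17.55980384]
 [-15.47797873 -95.38339297]]
[[ -12.89802791   -1.3165415 ]
 [ -14.3943664  -113.82041305]]
now loc [[-148.2  -57.5]] z 0.0416 tool-y rel -1.572 F [ 0.2  0.3 -0.9] op 0.591 t 10.8
units [ 0.9   -0.101  0.002] rot 0.001
```

```bash
python3 -m pendant '[[0.03,-0.0034,0,0,0,0],[0.03,-0.0034,0,0,0,0],[0.03,-0.0034,0,0,0,0],[0.03,-0.0034,0,0,0,0],[0.03,-0.0034,0,0,0,0],[0.03,-0.0034,0,0,0,0],[0.03,-0.0034,0,0,0,0],[0.03,-0.0034,0,0,0,0],[0.03,-0.0034,0,0,0,0],[0.03,-0.0034,0,0,0,0]]'
python3 - <<'E'
from h import *
go(33,-57,.042,np.pi/2)
o=ctrl.get_obs();c=camera("wrist");cv2.imwrite("pics/w6.png",c["color"]);np.save("o6.npy",o,allow_pickle=True)
E
```

```text
time_s: 12.05
eef_pos: [0.5005, -0.1205, 0.0415]
eef_rot: [0.0, 0.998, -0.058, -0.0]
wrist_force: [-1.2, -0.1, -0.8]
opening: 0.588
grasp_force: 0.0
now loc [[-87.6 -57.4]] z 0.0415 tool-y rel -1.572 F [-1.2 -0.1 -0.8] op 0.588 t 12.05
units [ 0.599 -0.067  0.003] rot 0.001
```

View pics/w6.png

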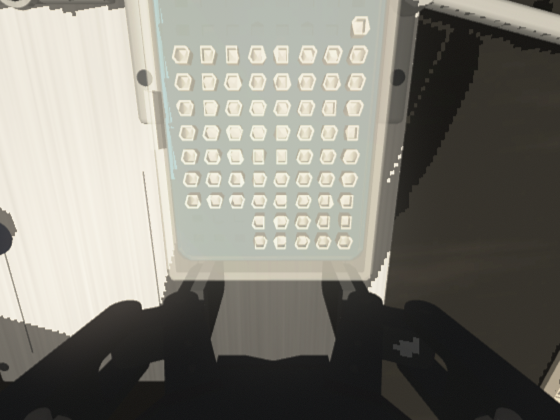

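The box is centred: the rail screws at (145,77) and (398,77) have their middle at 271, and the box sits at about 157–390. It stays still against the fingers, so I go on straight.

```bash
python3 -m pendant '[[0.03,-0.0034,0,0,0,0],[0.03,-0.0034,0,0,0,0],[0.03,-0.0034,0,0,0,0],[0.03,-0.0034,0,0,0,0],[0.03,-0.0034,0,0,0,0],[0.03,-0.0034,0,0,0,0],[0.03,-0.0034,0,0,0,0],[0.03,-0.0034,0,0,0,0],[0.03,-0.0034,0,0,0,0],[0.03,-0.0034,0,0,0,0]]'
python3 -c "
from h import *
go(33,-57,.042,np.pi/2)"
```

```text
time_s: 13.35
eef_pos: [0.5605, -0.1273, 0.0415]
eef_rot: [-0.0, 0.998, -0.058, -0.0]
wrist_force: [-0.8, 0.1, 0.2]
opening: 0.584
grasp_force: 0.0
now loc [[-27.2 -57.3]] z 0.0415 tool-y rel -1.572 F [-0.8  0.1  0.2] op 0.584 t 13.35
units [ 0.299 -0.033  0.003] rot 0.001
```

```bash
python3 -m pendant '[[0.03,-0.0033,0,0,0,0],[0.03,-0.0033,0,0,0,0],[0.03,-0.0033,0,0,0,0],[0.03,-0.0033,0,0,0,0],[0.03,-0.0033,0,0,0,0],[0.03,-0.0033,0,0,0,0],[0.025,-0.0028,0,0,0,0],[0.02,-0.0022,0,0,0,0],[0.02,-0.0022,0,0,0,0],[0.01,-0.001,0,0,0,0]]'
python3 -c "
from h import *
go(33,-57,.042,np.pi/2)"
python3 -m pendant '[[0.005,-0.0006,0,0,0,0],[0.005,-0.0006,0,0,0,0],[0.005,-0.0006,0,0,0,0],[0.005,-0.0006,0,0,0,0],[0.005,-0.0006,0,0,0,0],[0.005,-0.0006,0,0,0,0],[0.005,-0.0006,0,0,0,0],[0,0,0,0,0,0],[0,0,0,0,0,0],[0,0,0,0,0,0]]'
python3 - <<'E'
from h import *
go(33,-57,.042,np.pi/2)
o=ctrl.get_obs();c=camera("wrist");cv2.imwrite("pics/w7.png",c["color"]);np.save("o7.npy",o,allow_pickle=True)
E
```

```text
time_s: 14.6
eef_pos: [0.6114, -0.1329, 0.0415]
eef_rot: [0.0, 0.998, -0.058, 0.0]
wrist_force: [-1.4, -0.3, -0.2]
opening: 0.585
grasp_force: 0.0
now loc [[ 24. -57.]] z 0.0415 tool-y rel -1.572 F [-1.4 -0.3 -0.2] op 0.585 t 14.6
units [ 0.045 -0.005  0.002] rot 0.001
time_s: 15.85
eef_pos: [0.6183, -0.1337, 0.0415]
eef_rot: [0.0, 0.998, -0.058, 0.0]
wrist_force: [0.0, -0.3, -0.5]
opening: 0.59
grasp_force: 0.0
now loc [[ 30.9 -57.1]] z 0.0415 tool-y rel -1.572 F [ 0.  -0.3 -0.5] op 0.59 t 15.85
units [ 0.011 -0.001  0.002] rot 0.001
```

```bash
python3 -m pendant '[[0.004,-0.0005,0,0,0,0],[0.004,-0.0005,0,0,0,0],[0.004,-0.0005,0,0,0,0],[0,0,0,0,0,0],[0,0,0,0,0,0],[0,0,0,0,0,0],[0,0,0,0,0,0],[0,0,0,0,0,0],[0,0,0,0,0,0],[0,0,0,0,0,0]]'
python3 -m pendant '[[0.004,-0.0005,0,0,0,0],[0.004,-0.0005,0,0,0,0],[0,0,0,0,0,0],[0,0,0,0,0,0],[0,0,0,0,0,0],[0,0,0,0,0,0],[0,0,0,0,0,0],[0,0,0,0,0,0],[0,0,0,0,0,0],[0,0,0,0,0,0]]'
python3 - <<'E'
from h import *
go(33,-57,.042,np.pi/2)
o=ctrl.get_obs();c=camera("top")
cv2.imwrite("pics/t8.png",cv2.resize(c["color"][110:280,205:385],(0,0),fx=3.3,fy=3.3,interpolation=cv2.INTER_CUBIC))
E
```

```text
time_s: 17.15
eef_pos: [0.6183, -0.1335, 0.0406]
eef_rot: [-0.001, 0.998, -0.058, -0.003]
wrist_force: [-8.0, 0.9, 2.9]
opening: 0.594
grasp_force: 0.0
time_s: 18.4
eef_pos: [0.6183, -0.1332, 0.0401]
eef_rot: [-0.001, 0.998, -0.058, -0.004]
wrist_force: [-14.7, 1.5, 4.3]
opening: 0.589
grasp_force: 0.0
now loc [[ 30.8 -56.5]] z 0.0401 tool-y rel -1.572 F [-14.7   1.5   4.3] op 0.589 t 18.4
units [ 0.011 -0.004  0.01 ] rot 0.001
```

View pics/t8.png

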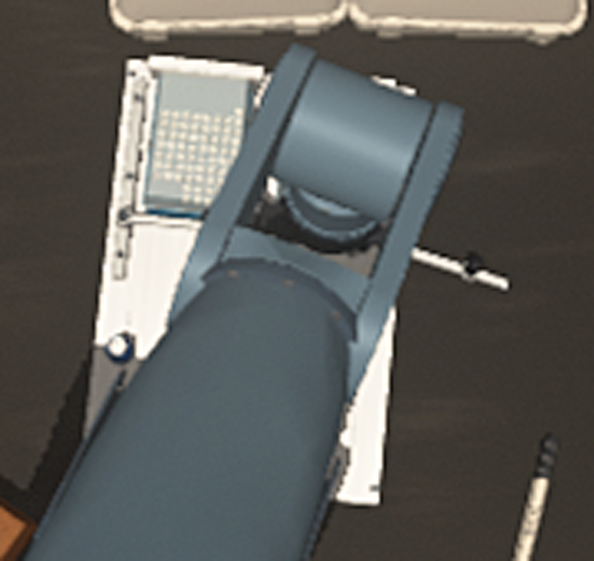

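The arm hides the box in this view, but the force rose to 14.7 N with the travel stopped, which means the box is on the bumpers. The bar is still open at (470,268). I back off and look.

```bash
python3 -m pendant '[[-0.01,0.001,0,0,0,0],[-0.02,0.002,0,0,0,0],[-0.04,0.005,0,0,0,0],[-0.06,0.007,0,0,0,0],[-0.07,0.008,0,0,0,0],[0,0,0.11,0,0,0],[0,0,0.11,0,0,0],[0,0,0.11,0,0,0],[0,0,0.11,0,0,0],[0,0,0.11,0,0,0]]'
python3 - <<'E'
from h import *
go(50,-186,.15,np.pi/2)
o=ctrl.get_obs();c=camera("wrist");cv2.imwrite("pics/w9.png",c["color"]);np.save("o9.npy",o,allow_pickle=True)
E
```

```text
time_s: 19.7
eef_pos: [0.5816, -0.1295, 0.1522]
eef_rot: [0.0, 0.998, -0.058, 0.0]
wrist_force: [-0.2, 0.4, -0.5]
opening: 0.593
grasp_force: 0.0
now loc [[ -6.1 -57. ]] z 0.1522 tool-y rel -1.572 F [-0.2  0.4 -0.5] op 0.593 t 19.7
units [ 0.205 -0.673 -0.011] rot 0.001
```

View pics/w9.png

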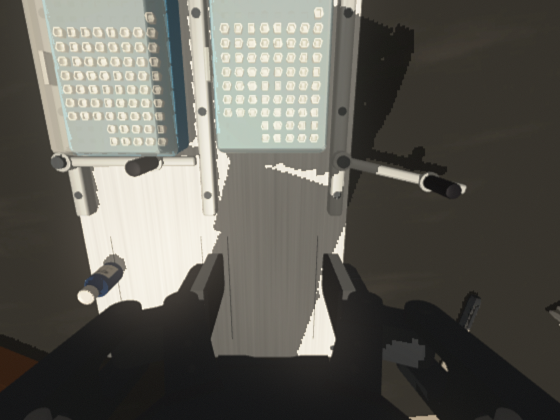

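The box's rear edge, at row ≈153, is level with the loaded box (≈154), so it is home between the rails. The bar pivot is at (343,160) and the post top at about (450,189). I have now viewed 12 pictures, two over the allowed 10, so from here I use numbers only.

```bash
python3 -m pendant '[[0.0205,-0.0673,0,0,0,0],[0.0205,-0.0673,0,0,0,0],[0.0205,-0.0673,0,0,0,0],[0.0205,-0.0673,0,0,0,0],[0.0205,-0.0673,0,0,0,0],[0.0205,-0.0673,0,0,0,0],[0.0205,-0.0673,0,0,0,0],[0.0205,-0.0673,0,0,0,0],[0.0205,-0.0673,0,0,0,0],[0.0205,-0.0673,0,0,0,0]]' -1
python3 - <<'E'
from h import *
o=np.load("o9.npy",allow_pickle=True).item();c=camera("wrist")
print("pivot",loc(ray(c,[(343,160)],.042,o)),"post base",loc(ray(c,[(427,181)],.042,o)),"top",loc(ray(c,[(450,189)],.078,o)),"tip",loc(ray(c,[(465,187)],.04,o)))
print("box rear z.055, loaded rear",loc(ray(c,[(217,152),(328,150),(70,152),(185,154)],.055,o)))
go(50,-186,.058,np.pi/2)
E
```

```text
time_s: 21.0
eef_pos: [0.6235, -0.265, 0.1515]
eef_rot: [-0.0, 0.998, -0.058, 0.0]
wrist_force: [0.3, -0.0, -0.2]
opening: -0.002
grasp_force: 0.0
pivot [[  36.94722554 -114.0788091 ]] post base [[  19.53136838 -184.40883998]] top [[  20.86680827 -182.95692029]] tip [[  13.9560624  -217.91301636]]
box rear z.055, loaded rear [[ 44.93077299 -14.95482846]
 [ 46.17599835 -99.23728794]
 [ 45.26392809  96.89095748]
 [ 43.50075098   9.51050796]]
now loc [[  51.5 -188.8]] z 0.1516 tool-y rel -1.573 F [-1.6 -2.1 -0.7] op 0.006 t 21.05
units [-0.006  0.015 -0.468] rot 0.002
```

```bash
python3 -m pendant '[[-0.003,0.005,-0.08,0,0,0],[0,0,-0.08,0,0,0],[0,0,-0.08,0,0,0],[0,0,-0.08,0,0,0],[0,0,-0.08,0,0,0],[0,0,-0.068,0,0,0],[0,0,0,0,0,0],[0,0,0,0,0,0],[0,0,0,0,0,0],[0,0,0,0,0,0]]'
cat > arc.py <<'E'
from h import *
import sys
go(36,-114,.058,np.pi/2)
r=76.4;a=np.linspace(*map(float,sys.argv[1:3]),10)
p=np.array([W(36-r*np.sin(t),-114+r*np.cos(t)) for t in a]);prev=np.vstack([ctrl.get_obs()["eef_pos"][:2],p[:-1]])
print(((p-prev)/.2).round(3).tolist())
E
python3 arc.py 3.2 2.3
```

```text
time_s: 22.3
eef_pos: [0.6229, -0.2634, 0.0586]
eef_rot: [0.0, 0.998, -0.058, 0.001]
wrist_force: [-0.2, -0.1, 0.4]
opening: 0.001
grasp_force: 0.0
now loc [[  50.3 -185.4]] z 0.0586 tool-y rel -1.572 F [-0.2 -0.1  0.4] op 0.001 t 22.3
units [-0.03   0.363 -0.003] rot 0.001
[[-0.052, -0.019], [-0.038, 0.004], [-0.037, 0.008], [-0.036, 0.012], [-0.035, 0.015], [-0.033, 0.019], [-0.031, 0.022], [-0.029, 0.025], [-0.026, 0.028], [-0.024, 0.03]]
```

```bash
python3 -m pendant '[[-0.052,-0.019,0,0,0,0],[-0.038,0.004,0,0,0,0],[-0.037,0.008,0,0,0,0],[-0.036,0.012,0,0,0,0],[-0.035,0.015,0,0,0,0],[-0.033,0.019,0,0,0,0],[-0.031,0.022,0,0,0,0],[-0.029,0.025,0,0,0,0],[-0.026,0.028,0,0,0,0],[-0.024,0.03,0,0,0,0]]'
python3 arc.py 2.2 1.3
```

```text
time_s: 23.55
eef_pos: [0.5539, -0.2341, 0.0579]
eef_rot: [0.0, 0.998, -0.058, -0.0]
wrist_force: [0.2, -0.5, -0.5]
opening: 0.002
grasp_force: 0.3
now loc [[ -21.6 -164.2]] z 0.0579 tool-y rel -1.572 F [ 0.2 -0.5 -0.5] op 0.002 t 23.55
units [0.315 0.216 0.   ] rot 0.001
[[-0.018, 0.028], [-0.017, 0.034], [-0.014, 0.036], [-0.01, 0.037], [-0.006, 0.038], [-0.002, 0.038], [0.001, 0.038], [0.005, 0.038], [0.009, 0.037], [0.013, 0.036]]
```

```bash
python3 -m pendant '[[-0.018,0.028,0,0,0,0],[-0.017,0.034,0,0,0,0],[-0.014,0.036,0,0,0,0],[-0.01,0.037,0,0,0,0],[-0.006,0.038,0,0,0,0],[-0.002,0.038,0,0,0,0],[0.001,0.038,0,0,0,0],[0.005,0.038,0,0,0,0],[0.009,0.037,0,0,0,0],[0.013,0.036,0,0,0,0]]'
python3 arc.py 1.2 0.45
```

```text
time_s: 24.8
eef_pos: [0.5467, -0.1619, 0.0579]
eef_rot: [-0.0, 0.998, -0.058, -0.0]
wrist_force: [-0.3, -0.9, 0.7]
opening: 0.001
grasp_force: 0.3
now loc [[-37.  -93.2]] z 0.0579 tool-y rel -1.572 F [-0.3 -0.9  0.7] op 0.001 t 24.8
units [ 0.351 -0.145  0.001] rot 0.001
[[0.013, 0.033], [0.016, 0.028], [0.018, 0.026], [0.02, 0.024], [0.022, 0.023], [0.024, 0.021], [0.026, 0.019], [0.027, 0.016], [0.029, 0.014], [0.03, 0.012]]
```

```bash
python3 -m pendant '[[0.013,0.033,0,0,0,0],[0.016,0.028,0,0,0,0],[0.018,0.026,0,0,0,0],[0.02,0.024,0,0,0,0],[0.022,0.023,0,0,0,0],[0.024,0.021,0,0,0,0],[0.026,0.019,0,0,0,0],[0.027,0.016,0,0,0,0],[0.029,0.014,0,0,0,0],[0.03,0.012,0,0,0,0]]'
python3 - <<'E'
from h import *
go(13,-40,.058,np.pi/2)
o=ctrl.get_obs();c=camera("wrist");cv2.imwrite("pics/w10.png",c["color"])
# where the bar tip (light, z .04, r~105) shows: sample brightness along the bar line for angles
g=cv2.cvtColor(c["color"],cv2.COLOR_BGR2GRAY).astype(float)
for ph in np.arange(-.1,.6,.05):
    P=[[*W(36-r*np.sin(ph),-114+r*np.cos(ph)),.040] for r in (15,30,45,95,104)]
    uv=proj(c,np.array(P),o).round().astype(int);print(round(ph,2),[(int(u),int(v),g[v,u] if 0<=u<560 and 0<=v<420 else None) for u,v in uv])
E
```

```text
time_s: 26.05
eef_pos: [0.5919, -0.1189, 0.0578]
eef_rot: [-0.0, 0.998, -0.058, -0.0]
wrist_force: [0.5, -0.9, 0.7]
opening: -0.001
grasp_force: 0.3
now loc [[  3.  -45.4]] z 0.0578 tool-y rel -1.572 F [ 0.5 -0.9  0.7] op -0.001 t 26.05
units [0.053 0.021 0.001] rot 0.001
-0.1 [(375, 199, np.float64(87.0)), (346, 196, np.float64(131.0)), (318, 193, np.float64(198.0)), (222, 184, np.float64(197.0)), (204, 183, np.float64(136.0))]
-0.05 [(374, 200, np.float64(89.0)), (346, 199, np.float64(116.0)), (317, 198, np.float64(115.0)), (222, 193, np.float64(200.0)), (204, 192, np.float64(88.0))]
0.0 [(374, 202, np.float64(94.0)), (346, 202, np.float64(111.0)), (317, 202, np.float64(115.0)), (222, 202, np.float64(115.0)), (205, 202, np.float64(88.0))]
0.05 [(374, 203, np.float64(94.0)), (346, 204, np.float64(90.0)), (317, 206, np.float64(114.0)), (223, 211, np.float64(114.0)), (206, 212, np.float64(86.0))]
0.1 [(374, 204, np.float64(94.0)), (346, 207, np.float64(93.0)), (317, 210, np.float64(89.0)), (224, 219, np.float64(113.0)), (207, 221, np.float64(85.0))]
0.15 [(374, 206, np.float64(94.0)),
[... 688 characters left out ...]
)), (235, 259, np.float64(110.0)), (220, 264, np.float64(112.0))]
0.4 [(376, 212, np.float64(91.0)), (349, 223, np.float64(110.0)), (322, 233, np.float64(112.0)), (239, 266, np.float64(110.0)), (224, 271, np.float64(113.0))]
0.45 [(376, 214, np.float64(83.0)), (350, 225, np.float64(111.0)), (324, 237, np.float64(112.0)), (242, 273, np.float64(111.0)), (228, 279, np.float64(109.0))]
0.5 [(376, 215, np.float64(81.0)), (351, 228, np.float64(112.0)), (326, 240, np.float64(112.0)), (246, 279, np.float64(34.0)), (233, 286, np.float64(112.0))]
0.55 [(377, 216, np.float64(83.0)), (352, 230, np.float64(111.0)), (328, 243, np.float64(112.0)), (251, 286, np.float64(30.0)), (238, 293, np.float64(33.0))]
```

The grey band in those samples puts the bar at about 0.17 rad, consistent with contact and a finger offset of 14 mm. The final push needs TCP x ≈ 16.

```bash
python3 -m pendant '[[0.012,0.001,0,0,0,0],[0.012,0.001,0,0,0,0],[0.012,0.001,0,0,0,0],[0.012,0,0,0,0,0],[0.006,-0.001,0,0,0,0],[0.005,-0.001,0,0,0,0],[0.005,-0.001,0,0,0,0],[0,0,0,0,0,0],[0,0,0,0,0,0],[0,0,0,0,0,0]]'
cat > bar.py <<'E'
from h import *
go(16,-40,.058,np.pi/2)
o=ctrl.get_obs();c=camera("wrist")
g=cv2.cvtColor(c["color"],cv2.COLOR_BGR2GRAY).astype(int)
for r in (25,30,40,50,90,95,100):
    P=[[*W(36-r*np.sin(p),-114+r*np.cos(p)),.040] for p in np.arange(-.2,.32,.04)]
    uv=proj(c,np.array(P),o).round().astype(int);print(r,[int(g[v,u]) if 0<=u<560 and 0<=v<420 else None for u,v in uv])
E
python3 bar.py
```

```text
time_s: 27.35
eef_pos: [0.6044, -0.1193, 0.058]
eef_rot: [0.0, 0.998, -0.058, 0.0]
wrist_force: [0.1, -0.1, -0.4]
opening: 0.0
grasp_force: 0.0
now loc [[ 15.5 -44.3]] z 0.058 tool-y rel -1.572 F [ 0.1 -0.1 -0.4] op 0.0 t 27.35
units [0.005 0.021 0.   ] rot 0.001
25 [191, 185, 198, 202, 200, 177, 112, 98, 97, 94, 114, 113, 112]
30 [196, 186, 193, 202, 202, 178, 112, 98, 96, 98, 114, 112, 113]
40 [192, 196, 187, 198, 203, 178, 98, 97, 108, 115, 114, 115, 114]
50 [194, 194, 198, 188, 204, 178, 99, 97, 114, 114, 114, 114, 110]
90 [198, 199, 198, 198, 199, 181, 100, 109, 113, 115, 113, 110, 111]
95 [198, 197, 198, 198, 197, 181, 100, 114, 112, 111, 112, 112, 112]
100 [198, 199, 199, 197, 199, 183, 101, 115, 113, 113, 114, 114, 113]
```

```bash
python3 -m pendant '[[0.004,0,0,0,0,0],[0.004,-0.001,0,0,0,0],[0.004,0,0,0,0,0],[0,0,0,0,0,0],[0,0,0,0,0,0],[0,0,0,0,0,0],[0,0,0,0,0,0],[0,0,0,0,0,0],[0,0,0,0,0,0],[0,0,0,0,0,0]]'
python3 bar.py
```

```text
time_s: 28.65
eef_pos: [0.6067, -0.1194, 0.0579]
eef_rot: [-0.0, 0.998, -0.058, -0.0]
wrist_force: [-0.5, -0.2, -0.4]
opening: 0.0
grasp_force: 0.0
now loc [[ 17.8 -44.1]] z 0.0579 tool-y rel -1.572 F [-0.5 -0.2 -0.4] op 0.0 t 28.65
units [-0.007  0.022  0.001] rot 0.001
25 [195, 185, 187, 202, 202, 201, 168, 100, 94, 109, 114, 114, 113]
30 [197, 190, 186, 198, 203, 202, 169, 100, 97, 114, 113, 112, 113]
40 [193, 195, 191, 189, 204, 202, 129, 97, 116, 116, 115, 114, 115]
50 [193, 195, 199, 189, 205, 203, 102, 108, 114, 115, 114, 114, 111]
90 [198, 198, 198, 197, 192, 211, 100, 113, 114, 113, 114, 110, 87]
95 [198, 197, 198, 199, 193, 196, 101, 112, 111, 111, 112, 112, 112]
100 [197, 198, 199, 197, 203, 198, 102, 114, 113, 113, 113, 114, 113]
```

```bash
python3 -m pendant '[[0.004,0,0,0,0,0],[0.004,-0.001,0,0,0,0],[0,0,0,0,0,0],[0,0,0,0,0,0],[0,0,0,0,0,0],[0,0,0,0,0,0],[0,0,0,0,0,0],[0,0,0,0,0,0],[0,0,0,0,0,0],[0,0,0,0,0,0]]'
python3 bar.py
```

```text
time_s: 29.95
eef_pos: [0.6075, -0.1194, 0.0578]
eef_rot: [-0.0, 0.998, -0.058, -0.001]
wrist_force: [-5.6, 0.6, 4.2]
opening: -0.001
grasp_force: 2.5
now loc [[ 18.5 -44. ]] z 0.0578 tool-y rel -1.572 F [-5.6  0.6  4.2] op -0.001 t 29.95
units [-0.01   0.022  0.001] rot 0.001
25 [191, 186, 188, 200, 203, 203, 187, 121, 97, 109, 114, 114, 113]
30 [196, 192, 186, 191, 204, 204, 164, 96, 111, 115, 113, 113, 113]
40 [194, 194, 192, 189, 204, 202, 165, 99, 117, 116, 115, 115, 116]
50 [193, 195, 199, 189, 201, 205, 123, 110, 115, 115, 114, 114, 113]
90 [198, 197, 198, 198, 193, 211, 109, 114, 113, 114, 113, 112, 73]
95 [198, 198, 198, 198, 193, 212, 110, 114, 113, 110, 113, 113, 113]
100 [198, 198, 199, 192, 203, 212, 116, 114, 113, 113, 114, 113, 113]
```

The bar is on its stop at 5.6 N. I back off and rise, then check by numbers.

```bash
python3 -m pendant '[[-0.02,0.002,0,0,0,0],[-0.05,0.006,0,0,0,0],[-0.05,0.006,0,0,0,0],[0,0,0.1,0,0,0],[0,0,0.1,0,0,0],[0,0,0.1,0,0,0],[0,0,0.1,0,0,0],[0,0,0.08,0,0,0],[0,0,0,0,0,0],[0,0,0,0,0,0]]'
python3 - <<'E'
from h import *
go(-6,-57,.15,np.pi/2)
o=ctrl.get_obs();c=camera("wrist");im=c["color"];cv2.imwrite("pics/end.png",im);g=cv2.cvtColor(im,cv2.COLOR_BGR2GRAY).astype(int)
# bar edges: brightness down the lane at several y, plane z=.04 ; box rear edge at z=.055
xs=np.arange(24,60,2)
print("x",xs.tolist())
for y in(-95,-85,-75,-60,-50,-20,-12):
    uv=proj(c,np.array([[*W(x,y),.04] for x in xs]),o).round().astype(int);print(y,[int(g[v,u]) for u,v in uv])
# box tint mask -> contour in the empty lane
hsv=cv2.cvtColor(im,cv2.COLOR_BGR2HSV);m=cv2.inRange(hsv,(75,25,60),(110,255,255))
for k in cv2.findContours(m,cv2.RETR_EXTERNAL,cv2.CHAIN_APPROX_SIMPLE)[0]:
    if cv2.contourArea(k)>2000:
        x,y,w,h=cv2.boundingRect(k);print("box px",x,y,w,h,loc(ray(c,[(x,y+h),(x+w,y+h)],.055,o)).round(1).tolist())
t=camera("top");cv2.imwrite("pics/endtop.png",t["color"])
E
```

```text
time_s: 31.25
eef_pos: [0.5839, -0.1166, 0.1532]
eef_rot: [-0.0, 0.998, -0.058, -0.001]
wrist_force: [-0.6, -0.2, -0.7]
opening: 0.003
grasp_force: 0.0
now loc [[ -5.2 -44. ]] z 0.1532 tool-y rel -1.572 F [-0.6 -0.2 -0.7] op 0.003 t 31.25
units [-0.011 -0.064 -0.016] rot 0.001
x [24, 26, 28, 30, 32, 34, 36, 38, 40, 42, 44, 46, 48, 50, 52, 54, 56, 58]
-95 [230, 231, 231, 231, 219, 94, 97, 98, 92, 117, 126, 168, 190, 189, 189, 195, 203, 189]
-85 [237, 238, 237, 238, 226, 95, 99, 99, 94, 124, 128, 167, 191, 192, 193, 193, 200, 191]
-75 [237, 236, 236, 238, 121, 97, 101, 100, 95, 124, 129, 168, 193, 193, 193, 212, 219, 192]
-60 [113, 112, 113, 113, 109, 97, 102, 102, 95, 119, 129, 168, 195, 195, 230, 243, 244, 194]
-50 [113, 113, 114, 114, 110, 97, 102, 102, 95, 120, 131, 172, 195, 195, 227, 229, 232, 194]
-20 [117, 117, 118, 118, 114, 99, 105, 105, 97, 123, 135, 175, 200, 199, 199, 199, 198, 198]
-12 [118, 118, 118, 119, 114, 101, 106, 105, 113, 220, 119, 119, 120, 118, 117, 117, 120, 119]
```

The bar covers x ≈ 33–41 mm at every y across the lane, so it is square and shut. The box rear is at x ≈ 45 mm and straight, and the robot is clear. I hand in.

```bash
python3 -c "
from bench import ctrl
print(ctrl.hand_in())"
```

```text
the job is handed in; nothing more can be done
None
```

I handed the job in at about 31 s: by my last measurements the tip box is home against the bumpers, the bar is square across the lane behind it, and the wrist force showed no sign of a rail touch; no verdict came back, and I viewed 12 pictures instead of the allowed 10.

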